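# Load a measuring lens into a sprung V-cradle

## Task

On the lens test fixture, slide the black shutter plate straight up out of its slotted posts and stand it upright in the groove of the plywood stand. Then take the lens from its grey rest and lay it in the fixture's V-cradle, its wide front end pointing to the slotted posts, seated square on both V faces; keep hold of it, press the sprung cradle down about half-way (7 mm of its 14 mm) without bottoming it, and finish while still holding the lens pressed there. Leave the other things on the bench where they are.

Things in the scene. Friction and masses are not known exactly. Their poses are not given: they have to be found in the camera images.
- fixture: Fixed aluminium lens fixture, base 190 x 110 mm. Origin on the bench under the middle of the V-cradle; x runs along the V groove to the two slotted posts, z up. Posts: 70 mm high, at x = 62 mm, from 31 to 50 mm either side. The plate stands across the groove in their slots (10 mm wide, open at the top), foot 12 mm above the bench; while it is there the lens cannot be seated.
- seat (a point): Point on the sprung V-cradle where the lens's middle lies when seated; 75 mm above the bench with the cradle up; sinks with it. Axes as the fixture's (x along the V). Two pairs of 90 degree V jaws, 12 mm long, at x = -36 and +36 mm, reach up to 3 mm below this point, 29 mm to either side; between them a 60 mm long gap for the fingers, its floor 37 mm below. The V floats up to 3 mm sideways (0.2 N per mm) to centre itself on the lens.
- cradle (a joint): How far the V-cradle is pressed down: 0 is up, 0.014 m is its hard bottom. A spring resists it: about 5 N to start it moving (more than the lens weighs), then 1.2 N more per mm.
- shutter_grip (a point): Middle of the top edge of the loose black shutter plate (80 g), 93 mm above its foot, 7 mm below its top. The plate is 76 mm wide (its y), 100 mm high (z), 6 mm thick (x); the top 14 mm is a bead 10 mm thick to grip by. At the start it stands in the fixture's slots and must rise about 60 mm to come clear.
- shutter_foot (a point): Middle of the lower edge of the shutter plate. Axes as the plate's.
- stand: Plywood plate stand, fixed: block 70 x 120 mm, 45 mm high, with one groove along its y axis, 14 mm wide (x), 96 mm long and 30 mm deep (groove floor 15 mm above the bench). Origin on the bench under the middle of the groove. A plate standing loose in it leans by about 15 degrees.
- rest: Low grey plastic lens rest, fixed: foot plate 130 x 70 mm, 8 mm thick, with two small V saddles, 10 mm long, at x = -40 and +40 mm, in which the lens lies along x. Origin on the bench under its middle. Between the saddles is a 70 mm gap for the fingers.
- lens_center (a point): Middle of the loose lens (0.3 kg, give or take a fifth), on its axis, its balance point. x runs along the axis to the wide front. Barrel 36 mm in diameter, x = -50 to 50 mm; front ring 46 mm in diameter, x = 50 to 72 mm; tail 30 mm in diameter, x = -70 to -50 mm. At the start it lies in the rest, axis 45 mm above the bench.
- lens_front (a point): Centre of the glass at the wide front end of the lens, 72 mm from its middle.
- wheel: Bystander: loose model car wheel lying flat, 96 mm across, 40 mm high; origin under its middle.
- driver: Bystander: loose screwdriver lying on the bench.
- bottle: Bystander: loose small bottle, 44 mm across, 90 mm high; origin under its middle.
- servo: Bystander: loose servo motor, 55 x 20 mm, 45 mm high; origin under its middle.
- spool: Bystander: loose spool of copper wire standing on its flange, 70 mm across, 48 mm high; origin under its middle.
- tray: Bystander: loose shallow blue tray, 100 x 140 mm, 30 mm high; origin under its middle.
Mind the look-alikes: they are no part of the job. Leave any turquoise look-alike of the part that bears shutter_grip alone.

How it is judged:
By the outcome, as a careful person would: the job done as asked, in the order asked, and still so for the second after the job is handed in, while the arm keeps its last pose, push and grip.
It also fails if it takes over 58 s, if anything falls off the work surface, if the arm or the gripper's body presses on something with over 40 N, if the wrist force passes 120 N, or if a joint passes its speed limit or range.

## Robot

A 6-joint arm with a two-finger parallel gripper is mounted at the origin on the work surface. World frame = base frame: x ahead of the robot, y to its left, z up, the work surface at z = 0. Lengths are in m, angles in rad, forces in N, time in s.
With the tool pointing down it reaches from about 0.275 to 0.75 m from the base axis. Payload 10.2 kg.
Tool frame: the origin (TCP) lies on the centre line of the jaws, within the pads' length; the fingertips stand ctrl.tcp_to_tips ahead of it and the grasp point (between the pads) lies 3 mm ahead of it (ctrl.tcp_to_tips is the distance from the TCP to the fingertips, in m); z points along the fingers, x is the direction in which the jaws open and shut, and the axes are right-handed (so a half turn about z gives the same grasp; the last joint's range is limited). The gripper opens to 85 mm and grips with 20 to 120 N. Pads are 22 mm wide; open, the fingers measure 114 mm over their backs; the gripper's body (76 mm by 85 mm) begins 54 mm behind the grasp point. The pads swing forward as they close: fully open they stand 13 mm farther back than shut.
Start: joints at [1.017, 0.313, 1.498, -0, 1.331, -0.223], TCP at [0.171, 0.497, 0.253] pointing down, gripper open.
Joint ranges: [-2.94, 2.94], [-0.97, 2.17], [0.19, 2.56], [-1.23, 4.37], [0.02, 3.11], [-2.88, 2.88]. Speed limits (rad/s): [2.39, 2.39, 3.01, 3.14, 3.14, 3.14].

## Interface

Orientations are given as a rotation vector (axis times angle).
In Python, from cell import readout, viewer, ticket, nets, ctrl gives the robot as it stands. The module is installed in compiled form; this text tells all that it offers.
- The arm moves only by the tool arm_command, never from a script. Its arguments are lists of equal length, an entry for each row: "angular": the turn, a rotation vector about the tool's x, y, z in rad, a list of three; "travel": the shift along the tool's x, y, z in mm, a list of three; "claw": the opening, from 0 (shut) to 1 (fully open). In form: {"angular": [[rx, ry, rz], ...], "travel": [[x, y, z], ...], "claw": [claw, ...]}. A call has 1 to 5 rows; each row is the pose to reach, as a shift and turn from the pose measured when the call began, along the tool's axes at that moment; what a row does not reach only later rows make up. A row lasts 1/8 s, in which the tool goes at most 62.5 mm and 10.7 degrees, less where a joint would pass 70% of its speed; a pose out of reach is approached as far as the arm can. A call with a gripper value outside its range is refused whole. The fingers move at their own pace and stop on an object; "newtons" is the grip in N (left out, the last holds). Time passes only in rows, so rows that repeat a pose let the fingers close. It gives the time, the measured TCP pose, the force and the opening at its end, in the units of the state.
- readout.get_obs(): the state, without advancing time (a new reading comes with each control period).
- viewer.grab_frame(name): name is "scene" or "top" or "wrist"; returns the picture (384x512x3 uint8, red, green, blue); there is no depth.
- viewer.camera_model(name): a dict with "intrinsics" (3x3 intrinsics, pixels), "R" (3x3) and "t" (3): a world point X has camera coordinates R X + t. Camera axes: x right, y down, z forward; pixel columns grow to the right and rows downward; lengths in m; the calibration is good to about 2 mm. A picture is of the moment at which its call begins: read the wrist's pose just before it. camera_model takes no time and is no camera call; for the wrist camera it gives the pose at the moment of the call.
- ticket.job_done(): hands the job in, once; it reports no verdict.
Trained networks look in the newest picture that a camera, given by its name, has taken for a name from the list of things; names that differ only in an ending like _2 or _b are one class to them, and where a whole thing is asked for, a point or a joint stands for the part that bears it (a point fixed in the world has none). Each returns a list of dicts, best first, with "p" (0 to 1); they miss things now and then, are a little off and sometimes report something else, mostly with a low value. They report only what shows in the picture. A call takes as long as a camera call. They do not tell look-alikes from the thing itself.
- nets.spot_in(camera, thing): "location" ([x, y, z] in m, in the coordinates of the camera as it stood for that picture, good to about 4 mm: the middle of the surface that is visible of it).
The state is a dict: "time_s": time; "joint_positions": joint angles; "dq": joint speeds; "joint_torque": joint torques, N m; "position": TCP position; "ee_rot": TCP orientation; "contact_force": force on the tool from outside, world axes, zero at the start; "wrist_torque": the same for the moment, N m; "width": opening from 0.0 (shut) to 1.0 (fully open).
Only numpy, scipy, OpenCV 4.12 (cv2) and the standard library are available. Lean on these libraries where they do the work, as an engineer would, in place of code of your own. Each camera call takes 0.05 s, during which the arm holds its last target. There are 200 camera calls.

## Working session

There is one attempt and no reset: what is moved stays moved. The work goes in short steps, Python scripts to look and compute and a tool call to move; the robot and the scene stay as the last step left them, time stands still between calls to the robot, and variables do not carry over. Pictures are saved under pics/ and viewed, about 8 in all and at most 12, crops included, and the job is handed in when it is done.

Besides the shell and the picture viewer there is one more tool, called after ">>>" as name(argument=value, ...) on one line, values as JSON. arm_command: Moves the arm, as the interface text tells. Its arguments: {"type":"object","properties":{"angular":{"type":"array"},"travel":{"type":"array"},"claw":{"type":"array"},"newtons":{"type":"number"}},"required":["angular","travel","claw"]}

```bash
mkdir -p pics
cat > h.py <<'E'
from cell import readout, viewer, ticket, nets, ctrl
import numpy as np, cv2
from scipy.spatial.transform import Rotation as Rn
np.set_printoptions(precision=4,suppress=True)
def pic(cam,name):
    m=viewer.camera_model(cam); im=viewer.grab_frame(cam); cv2.imwrite(f'pics/{name}.png',im[:,:,::-1]); return m,im
def spot(cam,m,things):
    for t in things:
        for d in nets.spot_in(cam,t)[:3]:
            c=np.array(d['location']); w=np.array(m['R']).T@(c-np.array(m['t'])); px=np.array(m['intrinsics'])@c
            print(cam,t,round(d['p'],2),w,(px[:2]/px[2]).round())
def ray(m,u,v,z):
    R=np.array(m['R']);t=np.array(m['t']);d=R.T@np.linalg.inv(np.array(m['intrinsics']))@[u,v,1];o=-R.T@t
    return o+d*(z-o[2])/d[2]
def proj(m,X):
    c=np.array(m['R'])@np.array(X)+np.array(m['t']);p=np.array(m['intrinsics'])@c;return (p[:2]/p[2]).round(1)
E
python3 - <<'E'
from h import *
o=readout.get_obs();print(o['position'],o['ee_rot'],ctrl.tcp_to_tips,o['time_s'],o['contact_force'])
m,a=pic('top','top0')
spot('top',m,['fixture','shutter_grip','shutter_foot','stand','rest','lens_center','lens_front','cradle'])
m2,b=pic('scene','scene0')
spot('scene',m2,['fixture','shutter_grip','stand','rest','lens_center','lens_front'])
print(m['R'],m['t'],m2['t'])
E
```

```text
[0.1704 0.4963 0.2527] [ 2.5565  1.825  -0.0019] 0.022 0.0 [0.7457 0.0305 0.4057]
top fixture 0.74 [0.5433 0.0407 0.0114] [235. 212.]
top shutter_grip 0.6 [0.5362 0.1099 0.1048] [208. 212.]
top shutter_grip 0.24 [ 0.4419 -0.3166  0.0431] [362. 248.]
top shutter_foot 0.67 [0.393  0.1304 0.1016] [200. 266.]
top shutter_foot 0.5 [0.5353 0.1111 0.1088] [208. 213.]
top stand 0.76 [ 0.4431 -0.3185  0.0422] [362. 248.]
top rest 0.81 [0.4547 0.3223 0.0083] [136. 242.]
top rest 0.7 [0.7142 0.2294 0.0346] [169. 151.]
top lens_center 0.56 [0.4527 0.3294 0.0603] [129. 243.]
top lens_front 0.75 [0.4499 0.3261 0.0609] [131. 244.]
top cradle 0.96 [0.5414 0.0514 0.0361] [231. 212.]
scene fixture 0.74 [0.5547 0.024  0.0112] [254. 202.]
scene shutter_grip 0.81 [0.5438 0.109  0.0797] [264. 171.]
scene shutter_grip 0.74 [0.404  0.1223 0.06  ] [231. 157.]
scene shutter_grip 0.67 [0.4588 0.3184 0.0599] [272. 127.]
scene stand 0.66 [ 0.4491 -0.3274  0.0451] [161. 266.]
scene rest 0.84 [0.4697 0.3157 0.0069] [274. 139.]
scene rest 0.51 [ 0.4211 -0.1797  0.0347] [184. 227.]
scene rest 0.27 [0.7231 0.2233 0.0377] [326. 177.]
scene lens_center 0.62 [0.4549 0.3186 0.0571] [272. 127.]
scene lens_front 0.83 [0.4567 0.3219 0.0587] [272. 127.]
[[ 0.0059 -0.9999  0.0088]
 [-0.9958 -0.0067 -0.0914]
 [ 0.0915 -0.0082 -0.9958]] [-0.0146  0.5933  1.3598] [-0.511  -0.1638  1.5862]
```

```bash
python3 -c "
import cv2
for n in ('top0','scene0'): cv2.imwrite(f'pics/{n}b.png',cv2.resize(cv2.imread(f'pics/{n}.png'),(800,600),interpolation=cv2.INTER_CUBIC))"
```

```text
(no output)
```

View pics/top0b.png

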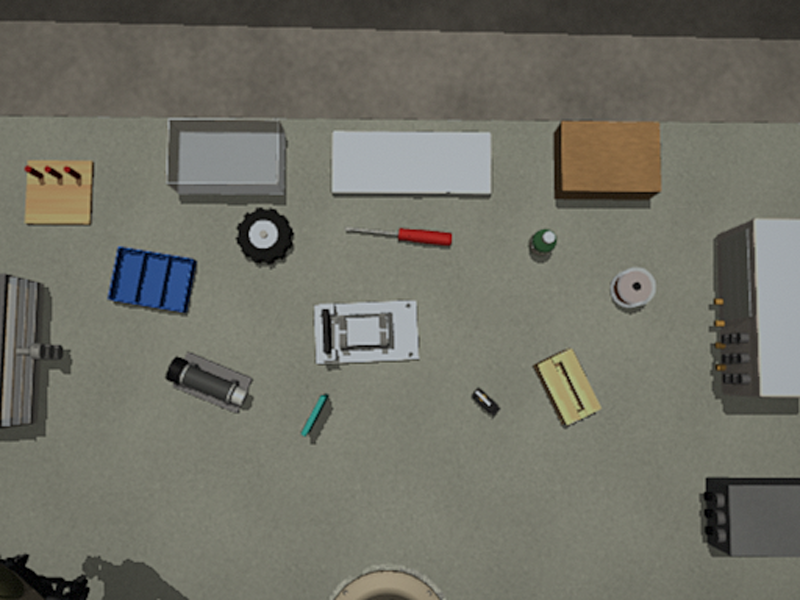

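View pics/scene0b.png

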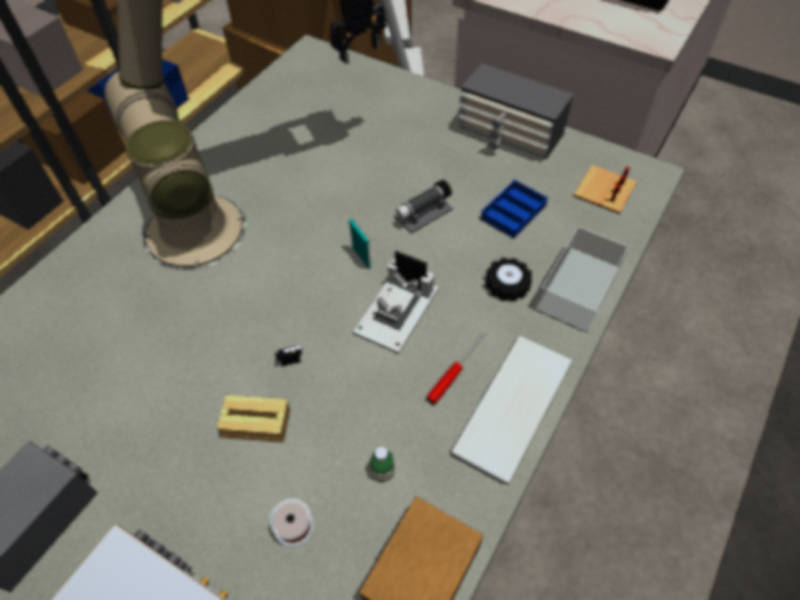

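The top view shows the fixture at (367,332) in the 800 px picture, with the black plate at its left end (327,331). The turquoise look-alike is at (315,415), the lens at (207,381) with its wide black end to the upper left, and the stand at (568,387). The scene view agrees with this.

```bash
cat >> h.py <<'E'
def tool():
    o=readout.get_obs();return np.array(o['position']),Rn.from_rotvec(o['ee_rot']).as_matrix(),o
def goto(p,yaw):
    "print travel (mm, tool axes) and angular for TCP at p, pointing down, tool x at yaw deg (mod 180)"
    P,R,o=tool();y=np.radians(yaw);cur=np.arctan2(R[1,0],R[0,0])
    c=[]
    for k in (-1,0,1,2):
        yy=y+k*np.pi
        q6=np.arctan2(p[1],p[0])-yy
        if abs(q6)<2.8:c.append((abs(yy-cur),yy))
    for _,yy in sorted(c):
        T=np.array([[np.cos(yy),np.sin(yy),0],[np.sin(yy),-np.cos(yy),0],[0,0,-1]])
        print('travel',(R.T@(np.array(p)-P)*1000).round(1),'ang',Rn.from_matrix(R.T@T).as_rotvec().round(4),'q6 est',np.arctan2(p[1],p[0])-yy)
E
python3 - <<'E'
from h import *
m=viewer.camera_model('wrist');P,R,o=tool()
Rc=np.array(m['R']);c=-Rc.T@np.array(m['t'])
print('cam in tool',R.T@(c-P)*1000,'\n',R.T@Rc.T,m['intrinsics'])
m=viewer.camera_model('top');s=.64
for n,pts,z in [('base',[(314,303),(416,299),(420,360),(316,365)],.01),('plate',[(325,310),(328,355)],.112),('lens ends',[(175,369),(243,398)],.05),('stand',[(537,363),(567,349),(600,407),(566,426)],.045),('groove',[(556,362),(583,406)],.045)]:
    w=np.array([ray(m,u*s,v*s,z) for u,v in pts]);print(n,w.tolist() if 0 else w, w.mean(0))
goto([.536,.095,.25],92.5)
E
```

```text
cam in tool [   0.9102  -69.2309 -120.3698] 
 [[ 1.     -0.0007  0.0006]
 [ 0.0005  0.9616  0.2746]
 [-0.0008 -0.2746  0.9616]] [[312.9749   0.     257.2048]
 [  0.     312.9749 192.3277]
 [  0.       0.       1.    ]]
base [[ 0.5944  0.1393  0.01  ]
 [ 0.6031 -0.0494  0.01  ]
 [ 0.4904 -0.0572  0.01  ]
 [ 0.4801  0.1339  0.01  ]] [0.542  0.0416 0.01  ]
plate [[0.5732 0.1102 0.112 ]
 [0.4962 0.104  0.112 ]] [0.5347 0.1071 0.112 ]
lens ends [[0.4711 0.3808 0.05  ]
 [0.4205 0.2587 0.05  ]] [0.4458 0.3197 0.05  ]
stand [[ 0.4857 -0.2659  0.045 ]
 [ 0.5112 -0.3203  0.045 ]
 [ 0.408  -0.3778  0.045 ]
 [ 0.374  -0.3165  0.045 ]] [ 0.4447 -0.3201  0.045 ]
groove [[ 0.4877 -0.3001  0.045 ]
 [ 0.4096 -0.3474  0.045 ]] [ 0.4486 -0.3238  0.045 ]
travel [-261.   476.1    3.3] ang [-0.      0.     -0.3745] q6 est -1.4390124406332614
travel [-261.   476.1    3.3] ang [0.     0.0001 2.7671] q6 est 1.7025802129565317
```

>>> arm_command(angular=[[0, 0, 0], [0, 0, 0], [0, 0, 0], [0, 0, 0], [0, 0, 0]], travel=[[-29, 53, 0], [-58, 106, 1], [-87, 159, 2], [-116, 212, 3], [-145, 265, 3]], claw=[1, 1, 1, 1, 1])

```text
time_s: 1.42
position: [0.3751, 0.2717, 0.2505]
ee_rot: [2.557, 1.825, 0.001]
contact_force: [1.0, 1.4, 0.0]
width: 1.004
```

>>> arm_command(angular=[[0, 0, -0.09], [0, 0, -0.18], [0, 0, -0.28], [0, 0, -0.374], [0, 0, -0.374]], travel=[[-29, 53, 0], [-58, 106, 0], [-87, 159, 0], [-110, 206, 0], [-110, 206, 0]], claw=[1, 1, 1, 1, 1])

```text
time_s: 2.05
position: [0.5358, 0.0983, 0.2498]
ee_rot: [2.176, 2.266, 0.0]
contact_force: [-0.9, 0.2, -0.1]
width: 0.999
```

Run:
```python
from h import *
m,a=pic('wrist','w1');P,R,o=tool();print(P,R[:,0],o['time_s'])
spot('wrist',m,['shutter_grip','cradle','fixture'])
a=cv2.resize(a[:,:,::-1],(800,600),interpolation=cv2.INTER_CUBIC);cv2.imwrite('pics/w1b.png',a)
```

```text
[0.5347 0.0998 0.25  ] [-0.0408  0.9992  0.0004] 2.1
wrist shutter_grip 0.56 [0.4111 0.1243 0.0991] [296.  30.]
wrist cradle 0.73 [0.4389 0.2995 0.0526] [470.  81.]
wrist cradle 0.63 [0.5403 0.0477 0.041 ] [209. 172.]
wrist cradle 0.34 [ 0.4277 -0.1582  0.0248] [ 9. 52.]
wrist fixture 0.71 [0.5366 0.0443 0.0123] [210. 163.]
```

View pics/w1b.png

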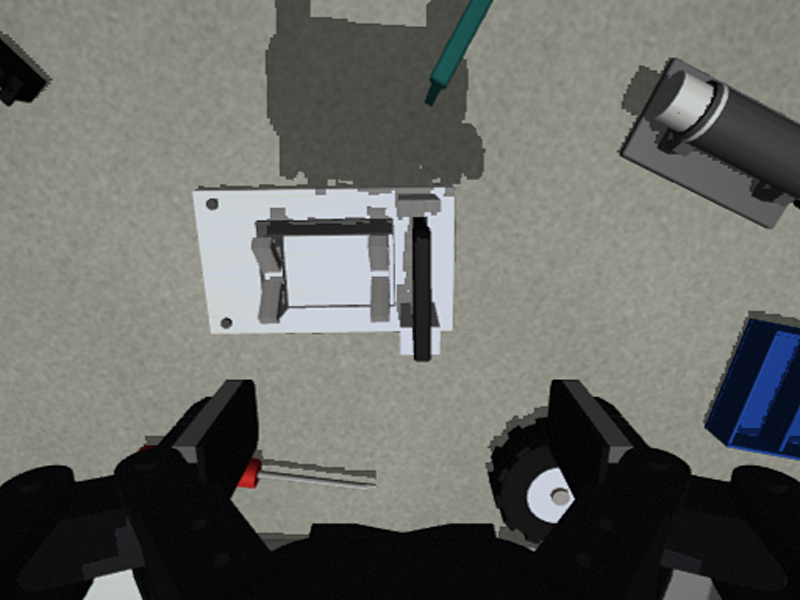

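Run:
```python
from h import *
m=viewer.camera_model('wrist');s=.64
for n,z,pts in [('plate',.112,[(414,230),(430,230),(414,360),(431,360)]),('base',.012,[(194,190),(455,188),(452,331),(212,333)]),('jaws tops',.072,[(266,237),(270,322),(380,236),(380,320)])]:
    w=np.array([ray(m,u*s,v*s,z) for u,v in pts]);print(n,w,w.mean(0))
for x,yy,z in [(.536,.105,.105)]: print(proj(m,[x,yy,z])/.64)
```

```text
plate [[0.4998 0.1074 0.112 ]
 [0.4994 0.1159 0.112 ]
 [0.5738 0.1112 0.112 ]
 [0.5734 0.1209 0.112 ]] [0.5366 0.1138 0.112 ]
base [[ 0.4915 -0.0484  0.012 ]
 [ 0.482   0.1384  0.012 ]
 [ 0.5904  0.1441  0.012 ]
 [ 0.6    -0.0424  0.012 ]] [0.541  0.0479 0.012 ]
jaws tops [[0.5134 0.0183 0.072 ]
 [0.5683 0.019  0.072 ]
 [0.5097 0.0881 0.072 ]
 [0.5639 0.0898 0.072 ]] [0.5388 0.0538 0.072 ]
[406.0937 292.5   ]
```

>>> arm_command(angular=[[0, 0, -0.01], [0, 0, -0.01], [0, 0, -0.01], [0, 0, -0.01], [0, 0, -0.01]], travel=[[14, 2.5, 40], [14, 2.5, 90], [14, 2.5, 130], [14, 2.5, 142], [14, 2.5, 142]], claw=[0.5, 0.5, 0.5, 0.5, 0.5], newtons=40)

```text
time_s: 2.88
position: [0.5356, 0.1163, 0.1093]
ee_rot: [2.16, 2.281, 0.001]
contact_force: [-0.5, 0.0, 0.7]
width: 0.5
```

>>> arm_command(angular=[[0, 0, 0], [0, 0, 0], [0, 0, 0], [0, 0, 0], [0, 0, 0]], travel=[[0, 0, 0], [0, 0, 0], [0, 0, 0], [0, 0, 0], [0, 0, 0]], claw=[0, 0, 0, 0, 0])

```text
time_s: 3.5
position: [0.5367, 0.1143, 0.1112]
ee_rot: [2.156, 2.278, 0.0]
contact_force: [-1.3, -11.3, 5.9]
width: 0.113
```

>>> arm_command(angular=[[0, 0, 0], [0, 0, 0], [0, 0, 0], [0, 0, 0], [0, 0, 0]], travel=[[-1, 0, 0], [-1, 0, -5], [-1, 0, -25], [-1, 0, -50], [-1, 0, -80]], claw=[0, 0, 0, 0, 0])

```text
time_s: 4.12
position: [0.5362, 0.1139, 0.1924]
ee_rot: [2.156, 2.278, 0.001]
contact_force: [0.7, 0.1, -0.8]
width: 0.11
```

Run:
```python
from h import *
P,R,o=tool();print(P,R,o['time_s'],o['contact_force'],o['width'])
goto([.4486,-.3238,.27],180-59+90)
goto([.4486,-.3238,.27],59-90)
w=np.array([0.0781,.0473]);print(np.degrees(np.arctan2(w[1],w[0])))
```

```text
[0.5362 0.1139 0.1924] [[-0.0549  0.9985  0.0039]
 [ 0.9985  0.0549 -0.0029]
 [-0.0031  0.0037 -1.    ]] 4.125 [ 0.7084  0.0876 -0.7641] 0.11040772197312457
travel [-432.5 -111.2  -76.7] ang [0.005  0.0007 1.0847] q6 est -1.1662603300639578
travel [-432.5 -111.2  -76.7] ang [ 0.0055 -0.0023  2.1668] q6 est -0.0841561938274733
31.200514603980633
```

>>> arm_command(angular=[[0, 0, 0], [0, 0, 0], [0, 0, 0], [0, 0, 0], [0, 0, 0]], travel=[[-40, -10, -40], [-95, -24, -65], [-150, -39, -65], [-205, -53, -65], [-260, -67, -65]], claw=[0, 0, 0, 0, 0])

```text
time_s: 4.75
position: [0.4829, -0.1505, 0.2588]
ee_rot: [2.155, 2.278, 0.002]
contact_force: [1.6, 0.0, -0.6]
width: 0.109
```

>>> arm_command(angular=[[0, 0, -0.12], [0, 0, -0.24], [0, 0, -0.36], [0, 0, -0.48], [0, 0, -0.49]], travel=[[-54, -14, 0], [-108, -28, 0], [-160, -41, 0], [-172, -44, 0], [-172, -44, 0]], claw=[0, 0, 0, 0, 0])

```text
time_s: 5.38
position: [0.4622, -0.3111, 0.259]
ee_rot: [1.58, 2.713, -0.028]
contact_force: [-0.2, -0.3, -0.5]
width: 0.106
```

Run:
```python
from h import *
m,a=pic('wrist','w2');P,R,o=tool();print(P,R[:,0],o['time_s'],o['width'])
spot('wrist',m,['stand','shutter_foot'])
a=cv2.resize(a[:,:,::-1],(800,600),interpolation=cv2.INTER_CUBIC);cv2.imwrite('pics/w2b.png',a)
```

```text
[ 0.4624 -0.3104  0.259 ] [-0.4952  0.8687 -0.0104] 5.425 0.11190056816667125
wrist stand 0.84 [ 0.4327 -0.3217  0.0416] [264. 142.]
wrist shutter_foot 0.71 [ 0.457  -0.317   0.2591] [250. 253.]
```

View pics/w2b.png

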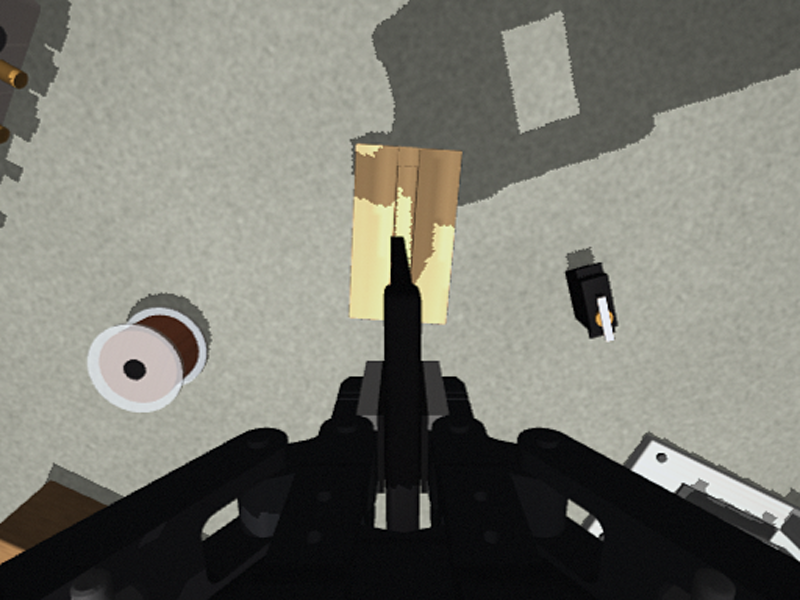

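Run:
```python
from h import *
m=viewer.camera_model('wrist');s=.64;P,R,o=tool();print(R)
w=np.array([ray(m,u*s,v*s,.045) for u,v in [(356,144),(462,152),(444,324),(350,318)]]);print(w,w.mean(0))
for a,b in [(0,3),(1,2),(0,1),(3,2)]:
    d=w[a]-w[b];print(a,b,np.linalg.norm(d),np.degrees(np.arctan2(d[1],d[0])))
g=[ray(m,u*s,v*s,.045) for u,v in [(397,165),(419,165),(395,225)]];print('groove pts',g)
f=[ray(m,u*s,v*s,.160) for u,v in [(390.5,237),(403.5,237)]];print('foot near corner',f,np.mean(f,0))
b=[ray(m,u*s,v*s,.266) for u,v in [(385,290),(421,290)]];print('top near corner',b,np.mean(b,0))
f=np.mean(f,0)
print('foot corner tool',R.T@(f-P)*1000,'top', R.T@(np.mean(b,0)-P)*1000)
```

```text
[[-0.4951  0.8688 -0.0072]
 [ 0.8688  0.495  -0.0163]
 [-0.0106 -0.0143 -0.9998]]
[[ 0.4065 -0.3788  0.045 ]
 [ 0.3765 -0.3159  0.045 ]
 [ 0.484  -0.2653  0.045 ]
 [ 0.5137 -0.3261  0.045 ]] [ 0.4452 -0.3215  0.045 ]
0 3 0.11938107821519656 -153.82597515058748
1 2 0.11877249618464063 -154.7616020522692
0 1 0.06964453630040236 -64.49698559753026
3 2 0.06770058892025661 -63.98778554486077
groove pts [array([ 0.4048, -0.3489,  0.045 ]), array([ 0.3976, -0.3363,  0.045 ]), array([ 0.4398, -0.3307,  0.045 ])]
foot near corner [array([ 0.4329, -0.3337,  0.16  ]), array([ 0.43  , -0.3286,  0.16  ])] [ 0.4315 -0.3311  0.16  ]
top near corner [array([ 0.4305, -0.3326,  0.266 ]), array([ 0.4262, -0.3251,  0.266 ])] [ 0.4283 -0.3288  0.266 ]
foot corner tool [ -1.7888 -35.5047  99.6174] top [  0.674  -38.641   -6.3806]
```

Run:
```python
from h import *
goto([.4448,-.3206,.165],115.8)
```

```text
travel [  0.7 -18.8  94.4] ang [-0.014   0.0111  0.0676] q6 est -2.6456234796538376
travel [  0.7 -18.8  94.4] ang [-0.017  -0.0215 -3.0738] q6 est 0.4959691739359555
```

>>> arm_command(angular=[[-0.014, 0.011, 0.068], [-0.014, 0.011, 0.068], [-0.014, 0.011, 0.068], [-0.014, 0.011, 0.068], [-0.014, 0.011, 0.068]], travel=[[0.7, -18.8, 20], [0.7, -18.8, 65], [0.7, -18.8, 94], [0.7, -18.8, 94], [0.7, -18.8, 94]], claw=[0, 0, 0, 0, 0])

```text
time_s: 6.15
position: [0.4453, -0.3208, 0.167]
ee_rot: [1.668, 2.659, -0.001]
contact_force: [-0.7, 0.4, -0.5]
width: 0.107
```

Run:
```python
from h import *
m,a=pic('wrist','w3');P,R,o=tool();print(P,R,o['time_s'],o['contact_force'])
goto([.4448,-.3206,.118],115.8)
a=cv2.resize(a[:,:,::-1],(800,600),interpolation=cv2.INTER_CUBIC);cv2.imwrite('pics/w3b.png',a)
```

```text
[ 0.4454 -0.3209  0.1671] [[-0.4353  0.9003  0.002 ]
 [ 0.9003  0.4354 -0.0022]
 [-0.0028  0.0009 -1.    ]] 6.2 [1.4084 0.5057 0.0817]
travel [ 0.7 -0.4 49.1] ang [0.0009 0.0028 0.0001] q6 est -2.6456234796538376
travel [ 0.7 -0.4 49.1] ang [-0.0044  0.0014 -3.1415] q6 est 0.4959691739359555
```

View pics/w3b.png

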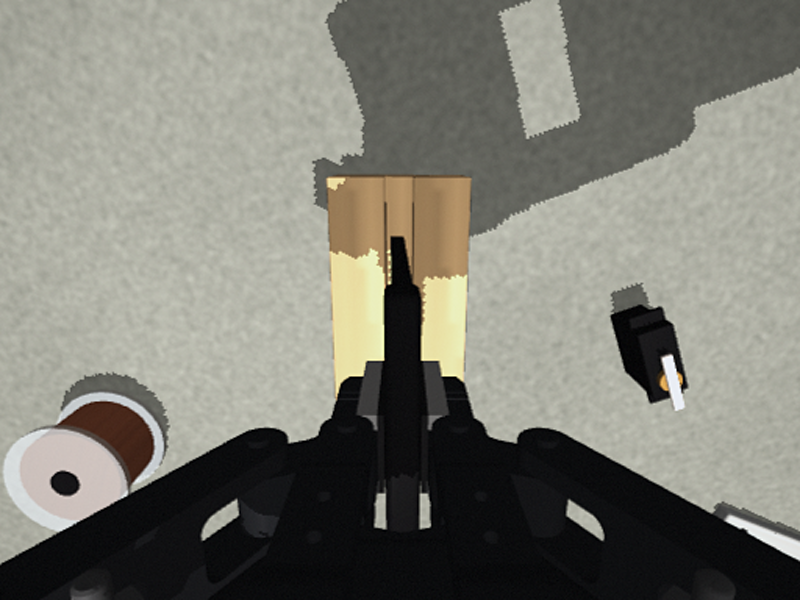

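The groove spans columns 385–414 and the plate foot 390–404, so the plate is centred and parallel to the groove. I'll lower it.

>>> arm_command(angular=[[0, 0.002, 0], [0, 0.002, 0], [0, 0.002, 0], [0, 0.002, 0], [0, 0.002, 0]], travel=[[1, -0.4, 20], [1, -0.4, 38], [1, -0.4, 46], [1, -0.4, 49], [1, -0.4, 51]], claw=[0, 0, 0, 0, 0])

```text
time_s: 6.82
position: [0.445, -0.3205, 0.1167]
ee_rot: [1.668, 2.659, -0.0]
contact_force: [0.4, -0.9, 0.2]
width: 0.11
```

>>> arm_command(angular=[[0, 0, 0], [0, 0, 0], [0, 0, 0], [0, 0, 0]], travel=[[0, 0, 1], [0, 0, 2], [0, 0, 3], [0, 0, 3]], claw=[0, 0, 0, 0])

```text
time_s: 7.32
position: [0.4451, -0.3209, 0.1145]
ee_rot: [1.667, 2.658, -0.001]
contact_force: [-2.2, -0.0, 5.0]
width: 0.107
```

The foot is touching the groove floor (5 N). I'll release and rise.

>>> arm_command(angular=[[0, 0, 0], [0, 0, 0], [0, 0, 0], [0, 0, 0], [0, 0, 0]], travel=[[0, 0, 0], [0, 0, 0], [0, 0, 0], [0, 0, 0], [0, 0, 0]], claw=[0.3, 0.5, 0.8, 1, 1])

```text
time_s: 7.95
position: [0.4451, -0.3209, 0.1145]
ee_rot: [1.667, 2.658, -0.001]
contact_force: [-0.6, 0.1, -0.8]
width: 0.997
```

>>> arm_command(angular=[[0, 0, 0], [0, 0, 0], [0, 0, 0], [0, 0, 0], [0, 0, 0]], travel=[[0, 0, -10], [0, 0, -40], [0, 0, -90], [0, 0, -130], [0, 0, -130]], claw=[1, 1, 1, 1, 1])

```text
time_s: 8.57
position: [0.4455, -0.3213, 0.2482]
ee_rot: [1.664, 2.653, -0.004]
contact_force: [-0.3, -0.4, -1.1]
width: 0.999
```

Run:
```python
from h import *
m,a=pic('wrist','w4');P,R,o=tool();print(P,o['time_s'],o['contact_force'],o['width'])
spot('wrist',m,['shutter_grip','shutter_foot'])
a=cv2.resize(a[:,:,::-1],(600,450));cv2.imwrite('pics/w4b.png',a)
# lens: axis dir from top picture ends
d=np.array([.4711-.4205,.3808-.2587]);y=np.degrees(np.arctan2(d[1],d[0]));print(y)
goto([.449,.3225,.25],y-90)
```

```text
[ 0.445  -0.3208  0.2459] 8.625 [ 0.1785 -0.3969 -0.623 ] 1.0024503680270902
wrist shutter_grip 0.95 [ 0.4427 -0.3261  0.1141] [255. 182.]
wrist shutter_foot 0.66 [ 0.4467 -0.3269  0.1143] [252. 186.]
67.49017802711278
travel [576.8 283.9  -7. ] ang [ 0.0002  0.0022 -0.7275] q6 est -2.125844130815903
travel [576.8 283.9  -7. ] ang [ 0.0028 -0.0003  2.4141] q6 est 1.0157485227738898
```

View pics/w4b.png

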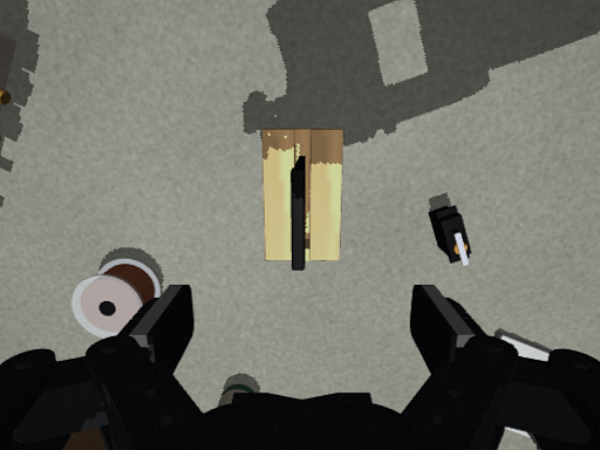

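The plate stands in the groove on its own, with its top edge at x≈298, y 160–270 in the 600 px picture. Next is the lens.

>>> arm_command(angular=[[0, 0, 0.17], [0, 0, 0.34], [0, 0, 0.51], [0, 0, 0.68], [0, 0, 0.85]], travel=[[52, 26, -4], [104, 51, -7], [156, 77, -7], [208, 102, -7], [260, 128, -7]], claw=[1, 1, 1, 1, 1])

```text
time_s: 9.35
position: [0.4461, -0.0339, 0.2496]
ee_rot: [2.609, 1.749, -0.001]
contact_force: [1.7, -0.6, 0.1]
width: 0.998
```

Run:
```python
from h import *
goto([.449,.3225,.25],-22.5)
```

```text
travel [ 330.9 -132.7   -0.7] ang [-0.0003  0.0007 -1.5674] q6 est -2.1260155565818266
travel [ 330.9 -132.7   -0.7] ang [0.0007 0.0003 1.5741] q6 est 1.0155770970079663
```

>>> arm_command(angular=[[0, 0, 0.17], [0, 0, 0.34], [0, 0, 0.51], [0, 0, 0.68], [0, 0, 0.85]], travel=[[57, -23, 0], [114, -46, 0], [171, -69, 0], [228, -92, 0], [285, -115, 0]], claw=[1, 1, 1, 1, 1])

```text
time_s: 9.98
position: [0.448, 0.2321, 0.2485]
ee_rot: [3.081, 0.611, -0.003]
contact_force: [0.3, -0.6, -1.5]
width: 0.999
```

>>> arm_command(angular=[[0, 0, 0.17], [0, 0, 0.34], [0, 0, 0.51], [0, 0, 0.68], [0, 0, 0.72]], travel=[[4, -12, 0], [8, -24, 0], [12, -36, 0], [16, -45, 0], [16, -45, 0]], claw=[1, 1, 1, 1, 1])

```text
time_s: 10.6
position: [0.4451, 0.2802, 0.2472]
ee_rot: [3.096, -0.516, -0.006]
contact_force: [0.3, -0.0, -0.1]
width: 1.0
```

Run:
```python
from h import *
m,a=pic('wrist','w5');P,R,o=tool();print(P,R[:,0],o['time_s'],o['contact_force'],o['width'])
spot('wrist',m,['lens_center','lens_front','rest'])
a=cv2.resize(a[:,:,::-1],(800,600),interpolation=cv2.INTER_CUBIC);cv2.imwrite('pics/w5b.png',a)
```

```text
[0.4452 0.28   0.2472] [ 0.9457 -0.3252 -0.0033] 10.65 [0.4763 0.371  0.0576] 0.9994903443769463
wrist lens_center 0.87 [0.4485 0.3369 0.053 ] [242. 119.]
wrist lens_front 0.87 [0.4531 0.3351 0.058 ] [247. 120.]
wrist rest 0.67 [0.4517 0.3255 0.0031] [250. 126.]
```

View pics/w5b.png

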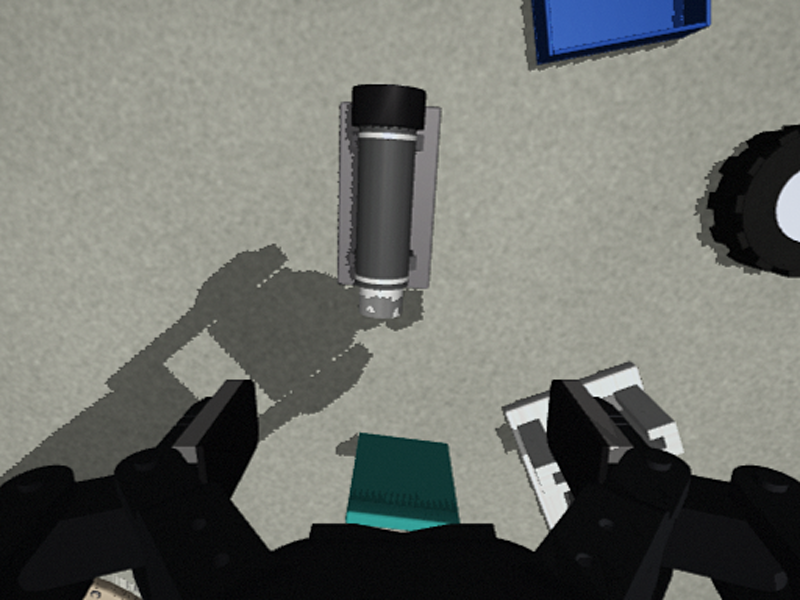

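The lens lies with its black wide front at (389,108) and its tail at (382,300). The barrel runs along the column ~385.

Run:
```python
from h import *
m=viewer.camera_model('wrist');s=.64;r=lambda u,v,z:ray(m,u*s,v*s,z)
a,b=r(387,140,.045),r(383.3,270,.045);d=a-b;d/=np.linalg.norm(d);print('axis',a,b,np.degrees(np.arctan2(d[1],d[0])))
for n,u,v,z,x in [('front',389,87,.068,72),('ring rear',388,128,.068,50),('barrel rear',383,286,.063,-50)]:
    p=r(u,v,z);q=b+d*np.dot(p-b,d);print(n,p,'centre',q-d*x/1000)
for n,pts in [('rest',[(341,102),(441,107),(428,288),(340,287)])]:
    w=np.array([r(u,v,.008) for u,v in pts]);print(w,w.mean(0),[np.linalg.norm(w[i]-w[i-1]) for i in range(4)])
    e=w[1]-w[2]+w[0]-w[3];print(np.degrees(np.arctan2(e[1],e[0])))
```

```text
axis [0.4633 0.3612 0.045 ] [0.4333 0.2833 0.045 ] 68.99908971866415
front [0.4742 0.3868 0.068 ] centre [0.4474 0.3199 0.045 ]
ring rear [0.4664 0.3662 0.068 ] centre [0.4474 0.32   0.045 ]
barrel rear [0.4316 0.2769 0.063 ] centre [0.4489 0.3239 0.045 ]
[[0.4409 0.3965 0.008 ]
 [0.5049 0.3713 0.008 ]
 [0.4568 0.2519 0.008 ]
 [0.3937 0.2742 0.008 ]] [0.4491 0.3235 0.008 ] [np.float64(0.1310959032221407), np.float64(0.06873525027441378), np.float64(0.12871921554040636), np.float64(0.06687750739504568)]
68.47992460925815
```

Run:
```python
from h import *
goto([.448,.3215,.046],-21.2)
```

```text
travel [-10.6 -40.9 201.7] ang [0.0027 0.0024 0.0423] q6 est 0.992472839181872
travel [-10.6 -40.9 201.7] ang [-0.0037  0.0042 -3.0992] q6 est -2.1491198144079213
```

>>> arm_command(angular=[[0.003, 0.002, 0.042], [0.003, 0.002, 0.042], [0.003, 0.002, 0.042], [0.003, 0.002, 0.042], [0.003, 0.002, 0.042]], travel=[[-10.6, -41, 15], [-10.6, -41, 65], [-10.6, -41, 110], [-10.6, -41, 140], [-10.6, -41, 140]], claw=[0.8, 0.8, 0.8, 0.8, 0.8])

```text
time_s: 11.42
position: [0.4472, 0.3211, 0.1058]
ee_rot: [3.086, -0.576, -0.007]
contact_force: [0.1, 0.1, 0.4]
width: 0.798
```

Run:
```python
from h import *
m,a=pic('wrist','w6');P,R,o=tool();print(P,R[:,0],o['time_s'],o['width'])
goto([.448,.3215,.046],-21.2)
a=cv2.resize(a[:,:,::-1],(600,450));cv2.imwrite('pics/w6b.png',a)
```

```text
[0.4481 0.3216 0.1077] [ 0.9325 -0.3611 -0.0012] 11.475 0.8041010603550501
travel [ 0.   0.1 61.7] ang [0.0005 0.0012 0.0006] q6 est 0.992472839181872
travel [ 0.   0.1 61.7] ang [-0.002   0.0008 -3.141 ] q6 est -2.1491198144079213
```

View pics/w6b.png

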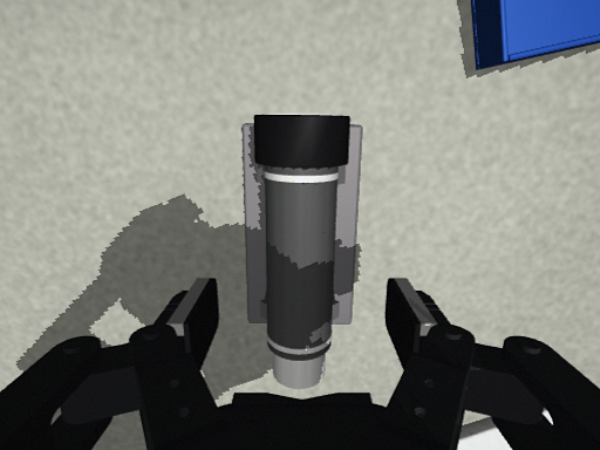

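The lens is centred between the fingers at column 301 and parallel to the approach axis. I'll descend and grip.

Run:
```python
from h import *
m=viewer.camera_model('wrist');s=512/600;P,R,o=tool()
for n,u,v,z,x in [('front',302,115,.068,72),('ring rear',302,164,.068,50),('barrel rear',299,346,.063,-50)]:
    p=ray(m,u*s,v*s,z);print(n,'centre in tool y',-(R.T@(p-P))[1]*1000-x, (R.T@(p-P))[0]*1000)
```

```text
front centre in tool y 0.9001028866972689 0.5717452064981238
ring rear centre in tool y 2.586218559717551 0.5702326287934489
barrel rear centre in tool y 8.836652695754957 -0.9738581422356576
```

>>> arm_command(angular=[[0, 0, 0], [0, 0, 0], [0, 0, 0], [0, 0, 0]], travel=[[0, 0, 30], [0, 0, 50], [0, 0, 61], [0, 0, 62]], claw=[0.8, 0.8, 0.8, 0.8], newtons=80)

```text
time_s: 11.98
position: [0.4484, 0.3217, 0.0463]
ee_rot: [-3.088, 0.577, 0.001]
contact_force: [-0.2, 0.2, -0.1]
width: 0.799
```

>>> arm_command(angular=[[0, 0, 0], [0, 0, 0], [0, 0, 0], [0, 0, 0], [0, 0, 0]], travel=[[0, 0, 0], [0, 0, 0], [0, 0, 0], [0, 0, 0], [0, 0, 0]], claw=[0.2, 0.2, 0.2, 0.2, 0.2])

```text
time_s: 12.6
position: [0.4468, 0.3227, 0.0478]
ee_rot: [-3.087, 0.577, 0.006]
contact_force: [-13.1, 3.9, 14.8]
width: 0.397
```

>>> arm_command(angular=[[0, 0, 0], [0, 0, 0], [0, 0, 0], [0, 0, 0], [0, 0, 0]], travel=[[0, 0, -4], [0, 0, -20], [0, 0, -60], [0, 0, -110], [0, 0, -110]], claw=[0.2, 0.2, 0.2, 0.2, 0.2])

```text
time_s: 13.22
position: [0.4489, 0.3231, 0.1623]
ee_rot: [-3.082, 0.577, -0.005]
contact_force: [-0.2, 0.1, -3.3]
width: 0.398
```

Run:
```python
from h import *
m,a=pic('wrist','w7');P,R,o=tool();print(P,R,o['time_s'],o['width'],o['contact_force'],o['wrist_torque'])
goto([.5395,.0525,.155],2.9)
spot('wrist',m,['lens_center'])
a=cv2.resize(a[:,:,::-1],(600,450));cv2.imwrite('pics/w7b.png',a)
```

```text
[0.4478 0.3226 0.1596] [[ 0.9324 -0.3615 -0.0001]
 [-0.3615 -0.9324  0.003 ]
 [-0.0012 -0.0027 -1.    ]] 13.275 0.3955357776451639 [-0.0981  0.1353 -3.8843] [-0.0018 -0.0568  0.0547]
travel [183.2 218.7   3.7] ang [-0.003   0.0006 -0.4205] q6 est 0.046392339014745085
wrist lens_center 0.41 [0.4602 0.3585 0.1762] [250. 200.]
```

View pics/w7b.png

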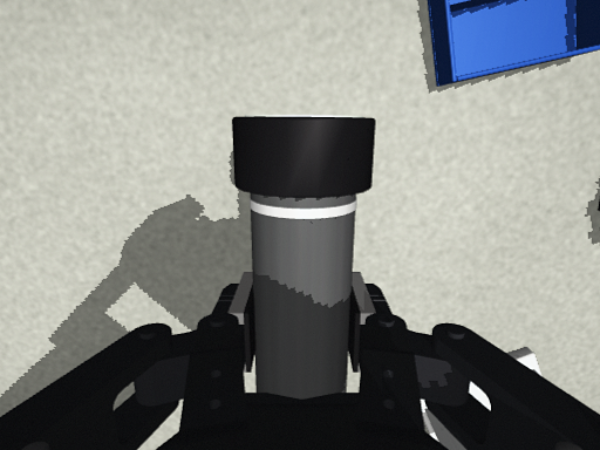

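Run:
```python
from h import *
m=viewer.camera_model('wrist');s=512/600;P,R,o=tool()
Rc=np.array(m['R']);K=np.array(m['intrinsics'])
def px(off,x,h): # tool-frame lens point: axis centre at tool (0,-off,3), height h above axis
    return proj(m,P+R@(np.array([0,-(off+x),3-h])/1000))/s
for off in (-4,0,4,8): print(off,'front top',px(off,72,23),'ring rear top',px(off,50,23),'band?',px(off,46,18))
for u,v in [(233,150),(376,150),(250,240),(355,240)]: print(u,v,(R.T@(ray(m,u*s,v*s,P[2]-.003)-P))*1000)
```

```text
-4 front top [300.2344 130.6641] ring rear top [300.3516 211.4062] band? [300.3516 220.5469]
0 front top [300.2344 114.9609] ring rear top [300.3516 197.4609] band? [300.3516 207.4219]
4 front top [300.2344  98.7891] ring rear top [300.3516 183.1641] band? [300.3516 194.0625]
8 front top [300.1172  82.3828] ring rear top [300.2344 168.6328] band? [300.3516 180.3516]
233 150 [-22.2969 -61.2832   3.0987]
376 150 [ 24.9553 -61.2682   2.9228]
250 240 [-17.8877 -30.0003   3.0743]
355 240 [ 19.2516 -30.0175   2.936 ]
```

>>> arm_command(angular=[[0, 0, -0.08], [0, 0, -0.17], [0, 0, -0.26], [0, 0, -0.34], [0, 0, -0.42]], travel=[[25, 30, -10], [70, 83, -10], [113, 135, -10], [155, 186, -10], [183, 219, -10]], claw=[0.2, 0.2, 0.2, 0.2, 0.2])

```text
time_s: 13.95
position: [0.5382, 0.0498, 0.1657]
ee_rot: [-3.138, -0.082, 0.01]
contact_force: [0.8, -0.2, -3.4]
width: 0.396
```

>>> arm_command(angular=[[0, 0, 0], [0, 0, 0]], travel=[[0, 0, 0], [0, 0, 0]], claw=[0.2, 0.2])

```text
time_s: 14.2
position: [0.5375, 0.0499, 0.1643]
ee_rot: [-3.138, -0.081, 0.014]
contact_force: [-0.4, 0.3, -3.1]
width: 0.397
```

Run:
```python
from h import *
m,a=pic('wrist','w8');P,R,o=tool();print(P,R,o['time_s'],o['width'],o['contact_force'],o['wrist_torque'])
goto([.5395,.0525,.1],2.9)
spot('wrist',m,['cradle','fixture'])
for x in (52.,72.):
  for yy in (31,50,-31,-50):
    f=np.radians(92.9);e=np.array([np.cos(f),np.sin(f)]);n=np.array([-e[1],e[0]])
    q=np.array([.5395,.0525])+e*x/1000+n*yy/1000;print(x,yy,proj(m,[*q,.07])/.64)
a=cv2.resize(a[:,:,::-1],(800,600),interpolation=cv2.INTER_CUBIC);cv2.imwrite('pics/w8b.png',a)
```

```text
[0.5375 0.0506 0.1647] [[ 0.9986  0.0525 -0.0083]
 [ 0.0525 -0.9986  0.0024]
 [-0.0082 -0.0028 -1.    ]] 14.25 0.3998650972612577 [-0.3182 -0.4591 -2.9267] [-0.0084 -0.0014  0.0243]
travel [ 2.6 -1.6 64.7] ang [-0.0028  0.0082  0.0019] q6 est 0.046392339014745085
wrist fixture 0.61 [0.5771 0.106  0.0143] [308. 124.]
wrist fixture 0.26 [0.6953 0.1906 0.0236] [479.  17.]
52.0 31 [335.3125 200.1562]
52.0 50 [291.4062 200.1562]
52.0 -31 [478.9062 200.1562]
52.0 -50 [523.125  200.3125]
72.0 31 [333.5938 151.7188]
72.0 50 [288.4375 151.7188]
72.0 -31 [480.9375 151.7188]
72.0 -50 [526.4062 151.7188]
```

View pics/w8b.png

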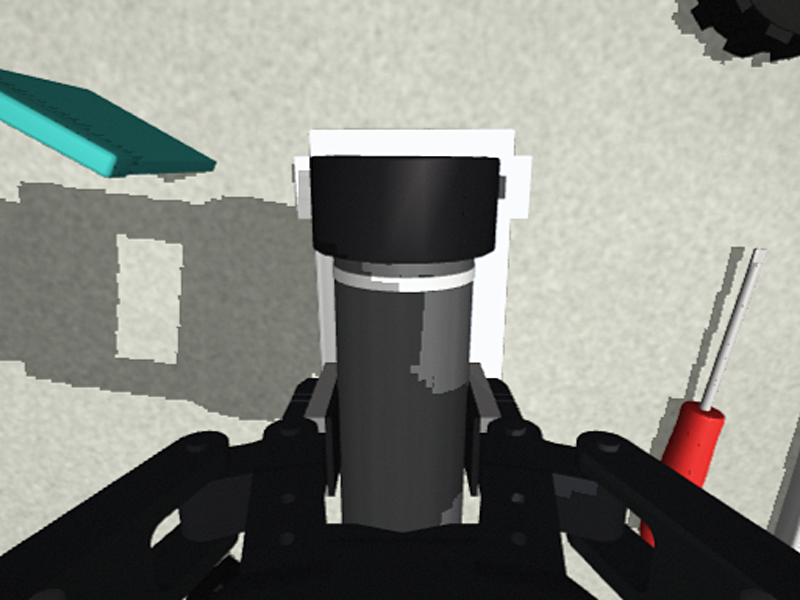

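Run:
```python
from h import *
m=viewer.camera_model('wrist');s=.64;P,R,o=tool()
T=lambda u,v,z:(R.T@(ray(m,u*s,v*s,z)-P))*1000
f=np.radians(92.9);e=np.array([np.cos(f),np.sin(f)])
p=ray(m,412.5*s,187*s,.07);print('posts mid',p,'fixture',p[:2]-e*.062, 'tool',T(412.5,187,.07))
z=P[2]-.003
for v,a,b in [(200,311.5,497),(320,336,473),(345,337.5,471)]: print('lens axis',(T(a,v,z)+T(b,v,z))/2,T(b,v,z)[0]-T(a,v,z)[0])
print('front top',T(405,155,z+.023),'ring rear',T(405,261,z+.023))
# base edges for the yaw
q=np.array([ray(m,u*s,v*s,.012) for u,v in [(310,130),(515,130),(503,378)]]);print(q)
d=q[1]-q[2];print(np.degrees(np.arctan2(d[1],d[0])));d=q[1]-q[0];print(np.degrees(np.arctan2(d[1],d[0])))
# from w1 view: recompute with that camera pose
Pw=np.array([0.5347,0.0998,0.25]);x=np.array([-.0408,.9992,0]);y=np.array([.9992,.0408,0]);Rt=np.c_[x,y,[0,0,-1]]
Rc=(Rt@(R.T@np.array(m['R']).T)).T;c=Pw+Rt@(R.T@(-np.array(m['R']).T@np.array(m['t'])-P))
m1=dict(R=Rc,t=-Rc@c,intrinsics=m['intrinsics'])
a=ray(m1,418.5*s,205*s,.07);b=ray(m1,420*s,342*s,.07);print('w1 posts',a,b,(a+b)[:2]/2-e*.062)
```

```text
posts mid [0.5392 0.111  0.07  ] fixture [0.5424 0.0491] tool [  5.358  -59.6495  95.3636]
lens axis [  1.2687 -61.0233   3.1472] 46.02089157491422
lens axis [  1.3675 -29.7429   3.0665] 36.36320198726653
lens axis [  1.3066 -22.6676   3.0489] 35.95790409069254
front top [  1.3072 -71.4448 -19.8271] ring rear [  1.3314 -50.2245 -19.8815]
[[ 0.4842  0.1349  0.012 ]
 [ 0.5926  0.1406  0.012 ]
 [ 0.6019 -0.0017  0.012 ]]
93.70509980277535
3.023167600624258
w1 posts [0.4894 0.1089 0.07  ] [0.5776 0.1142 0.07  ] [0.5367 0.0496]
```

Run:
```python
from h import *
goto([.5408,.051,.09],2.9)
```

```text
travel [ 3.6  0.3 75.2] ang [-0.0025  0.007   0.0031] q6 est 0.04341210506458834
```

>>> arm_command(angular=[[-0.0025, 0.007, 0.003], [-0.0025, 0.007, 0.003], [-0.0025, 0.007, 0.003], [-0.0025, 0.007, 0.003], [-0.0025, 0.007, 0.003]], travel=[[3.6, 0.3, 15], [3.6, 0.3, 45], [3.6, 0.3, 66], [3.6, 0.3, 75], [3.6, 0.3, 75]], claw=[0.2, 0.2, 0.2, 0.2, 0.2])

```text
time_s: 14.98
position: [0.5407, 0.0515, 0.0902]
ee_rot: [-3.14, -0.081, 0.001]
contact_force: [0.3, -0.3, -2.6]
width: 0.399
```

Run:
```python
from h import *
m,a=pic('wrist','w9');P,R,o=tool();print(P,R,o['time_s'],o['width'],o['contact_force'],o['wrist_torque'])
goto([.5408,.051,.078],2.9)
a=cv2.resize(a[:,:,::-1],(800,600),interpolation=cv2.INTER_CUBIC);cv2.imwrite('pics/w9b.png',a)
```

```text
[0.5411 0.0514 0.0908] [[ 0.9987  0.0512  0.0009]
 [ 0.0512 -0.9987 -0.0001]
 [ 0.0009  0.0001 -1.    ]] 15.025 0.395129410127505 [ 0.2984  0.8713 -2.2825] [-0.0314  0.0334  0.0147]
travel [-0.3  0.3 12.8] ang [ 0.0001 -0.0009  0.0006] q6 est 0.04341210506458834
```

View pics/w9b.png

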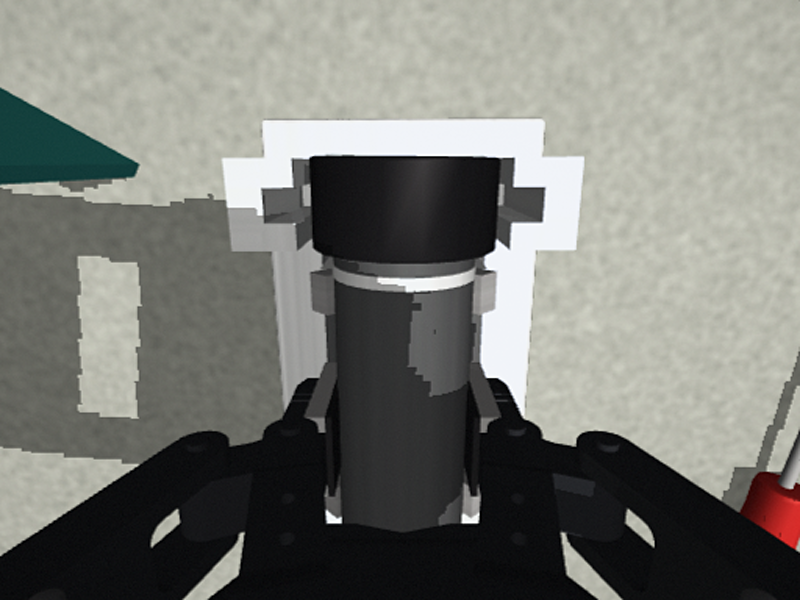

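Laterally the lens (column 405) is centred on the posts, slots and jaws (column 403.5). Now I'll check it along the axis.

Run:
```python
from h import *
m=viewer.camera_model('wrist');s=.64;P,R,o=tool()
T=lambda u,v,z:((R.T@(ray(m,u*s,v*s,z)-P))*1000).round(1)
print('slot/posts',T(403,204,.07)[:2]+[0,62],T(403,203,.07)[:2]+[0,62],'jaw',T(403,270,.072)[:2],T(403,313,.072)[:2])
z=P[2]-.003
print('lens',T(405,155,z+.023)[:2]+[0,72],T(405,261,z+.023)[:2]+[0,50])
```

```text
slot/posts [1.  3.4] [1.  3.1] jaw [  1.  -39.9] [  1.  -26.8]
lens [1.3 0.5] [ 1.3 -0.3]
```

>>> arm_command(angular=[[0, 0, 0], [0, 0, 0], [0, 0, 0], [0, 0, 0], [0, 0, 0]], travel=[[-0.5, 2.8, 0], [-0.5, 2.8, 4], [-0.5, 2.8, 8], [-0.5, 2.8, 11], [-0.5, 2.8, 12]], claw=[0.2, 0.2, 0.2, 0.2, 0.2])

```text
time_s: 15.65
position: [0.5407, 0.0486, 0.0786]
ee_rot: [3.141, 0.08, 0.001]
contact_force: [0.3, 0.4, -2.7]
width: 0.398
```

>>> arm_command(angular=[[0, 0, 0], [0, 0, 0], [0, 0, 0]], travel=[[0, 0, 1], [0, 0, 2], [0, 0, 2]], claw=[0.2, 0.2, 0.2])

```text
time_s: 16.02
position: [0.541, 0.0485, 0.077]
ee_rot: [3.14, 0.081, 0.002]
contact_force: [-0.6, -0.1, 3.2]
width: 0.399
```

>>> arm_command(angular=[[0, 0, 0], [0, 0, 0], [0, 0, 0], [0, 0, 0]], travel=[[0, 0, 1.5], [0, 0, 3], [0, 0, 4], [0, 0, 4]], claw=[0.2, 0.2, 0.2, 0.2])

```text
time_s: 16.52
position: [0.5415, 0.0485, 0.0735]
ee_rot: [3.14, 0.081, 0.004]
contact_force: [0.3, 1.3, 8.2]
width: 0.4
```

Run:
```python
from h import *
m,a=pic('wrist','w10')
for i in range(3):
    P,R,o=tool();print(P,R[2],o['time_s'],o['width'],o['contact_force'],o['wrist_torque']);viewer.grab_frame('wrist')
```

```text
[0.5415 0.0486 0.0735] [ 0.003   0.0004 -1.    ] 16.575 0.4026667633233737 [-0.2197  0.3183  7.4425] [ 0.1352 -0.0057  0.1313]
[0.5415 0.0485 0.0735] [ 0.003   0.0004 -1.    ] 16.625 0.3947285833918197 [-0.1062 -0.0112  7.276 ] [0.1254 0.041  0.1622]
[0.5415 0.0486 0.0735] [ 0.003   0.0004 -1.    ] 16.675 0.3953299244151984 [-0.575   0.866   6.3272] [ 0.0759 -0.0612  0.1035]
```

>>> arm_command(angular=[[0, 0, 0], [0, 0, 0], [0, 0, 0], [0, 0, 0]], travel=[[0, 0, 1], [0, 0, 2], [0, 0, 2.7], [0, 0, 2.7]], claw=[0.2, 0.2, 0.2, 0.2])

```text
time_s: 17.23
position: [0.5422, 0.0486, 0.0717]
ee_rot: [3.14, 0.081, 0.008]
contact_force: [1.0, 0.5, 10.0]
width: 0.396
```

Run:
```python
from h import *
m,a=pic('wrist','w11')
F=[];W=[]
for i in range(8):
    P,R,o=tool();F.append(o['contact_force']);W.append(o['wrist_torque']);viewer.grab_frame('wrist')
print(P,R,o['time_s'],o['width'],np.mean(F,0),np.mean(W,0))
spot('wrist',m,['lens_center','cradle'])
mt,b=pic('top','top1');spot('top',mt,['shutter_grip'])
a=cv2.resize(a[:,:,::-1],(800,600),interpolation=cv2.INTER_CUBIC);cv2.imwrite('pics/w11b.png',a)
```

```text
[0.5422 0.0485 0.0717] [[ 0.9987  0.0516  0.0052]
 [ 0.0516 -0.9987 -0.0005]
 [ 0.0051  0.0007 -1.    ]] 17.625 0.3997343439561611 [-0.0222  0.9451  9.3543] [0.1908 0.0249 0.1694]
wrist lens_center 0.68 [0.5418 0.0849 0.0817] [260. 199.]
wrist cradle 0.72 [0.5233 0.0838 0.0629] [216. 186.]
top shutter_grip 0.63 [ 0.4466 -0.3199  0.0818] [366. 247.]
```

View pics/w11b.png

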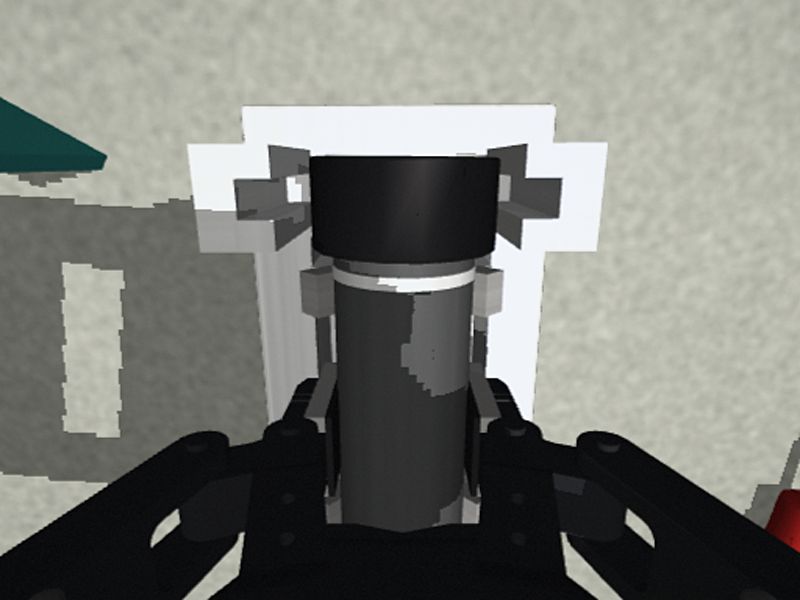

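>>> arm_command(angular=[[0.005, 0, -0.003], [0.01, 0, -0.006], [0.01, 0, -0.006], [0.01, 0, -0.006]], travel=[[-0.5, 0, 0.4], [-0.5, 0, 0.9], [-0.5, 0, 0.9], [-0.5, 0, 0.9]], claw=[0.2, 0.2, 0.2, 0.2])

```text
time_s: 18.38
position: [0.5424, 0.0484, 0.0717]
ee_rot: [-3.131, -0.091, -0.011]
contact_force: [-0.1, 0.2, 8.8]
width: 0.398
```

Run:
```python
from h import *
F=[];W=[]
for i in range(8):
    P,R,o=tool();F.append(o['contact_force']);W.append(o['wrist_torque']);viewer.grab_frame('wrist')
print(P,R,o['time_s'],o['width'],np.mean(F,0),np.mean(W,0))
```

```text
[0.5424 0.0484 0.0716] [[ 0.9983  0.0578  0.0067]
 [ 0.0577 -0.9983  0.0092]
 [ 0.0072 -0.0088 -0.9999]] 18.725 0.3984023588937051 [-0.1948  0.3605  9.2534] [0.0129 0.0283 0.0882]
```

>>> arm_command(angular=[[0, -0.003, 0], [0, -0.006, 0], [0, -0.006, 0], [0, -0.006, 0]], travel=[[0, 0, 0.6], [0, 0, 1.3], [0, 0, 1.3], [0, 0, 1.3]], claw=[0.2, 0.2, 0.2, 0.2])

```text
time_s: 19.27
position: [0.5431, 0.0484, 0.0712]
ee_rot: [-3.132, -0.091, -0.005]
contact_force: [0.2, 1.2, 9.9]
width: 0.398
```

Run:
```python
from h import *
F=[];W=[]
for i in range(8):
    P,R,o=tool();F.append(o['contact_force']);W.append(o['wrist_torque']);viewer.grab_frame('wrist')
print(P,R,o['time_s'],o['width'],np.mean(F,0),np.mean(W,0))
```

```text
[0.5431 0.0484 0.0712] [[ 0.9983  0.0579  0.0029]
 [ 0.0578 -0.9983  0.0087]
 [ 0.0034 -0.0085 -1.    ]] 19.625 0.4053591283786693 [-0.3729  1.0821  9.8728] [0.1204 0.0057 0.0849]
```

>>> arm_command(angular=[[0.002, 0, 0], [0.004, 0, -0.003], [0.004, 0, -0.003], [0.004, 0, -0.003]], travel=[[-1, 0, 0.3], [-2, 0, 0.6], [-2, 0, 0.6], [-2, 0, 0.6]], claw=[0.2, 0.2, 0.2, 0.2])

```text
time_s: 20.18
position: [0.5418, 0.0483, 0.0715]
ee_rot: [-3.128, -0.095, -0.008]
contact_force: [0.3, 1.1, 8.9]
width: 0.398
```

Run:
```python
from h import *
F=[];W=[]
for i in range(8):
    P,R,o=tool();F.append(o['contact_force']);W.append(o['wrist_torque']);viewer.grab_frame('wrist')
print(P,R,o['time_s'],o['width'],np.mean(F,0),np.mean(W,0))
m,_=pic('top','top2');spot('top',m,['lens_center','shutter_grip'])
```

```text
[0.5418 0.0483 0.0715] [[ 0.9981  0.061   0.0049]
 [ 0.0609 -0.9981  0.0124]
 [ 0.0056 -0.0121 -0.9999]] 20.525 0.3954775112517284 [-0.1571  1.0523  9.2932] [0.0663 0.0062 0.0586]
top shutter_grip 0.57 [ 0.4515 -0.317   0.0833] [365. 245.]
top shutter_grip 0.42 [0.4452 0.3298 0.0083] [134. 245.]
```

>>> arm_command(angular=[[0, 0, 0], [0, 0, 0], [0, 0, 0], [0, 0, 0]], travel=[[-0.3, 0, 0.6], [-0.5, 0, 1.2], [-0.5, 0, 1.2], [-0.5, 0, 1.2]], claw=[0.2, 0.2, 0.2, 0.2])

```text
time_s: 21.22
position: [0.542, 0.0483, 0.0712]
ee_rot: [-3.128, -0.095, -0.012]
contact_force: [0.2, 0.7, 9.3]
width: 0.394
```

Run:
```python
from h import *
F=[];W=[]
for i in range(6):
    P,R,o=tool();F.append(o['contact_force']);W.append(o['wrist_torque']);viewer.grab_frame('wrist')
f=np.mean(F,0);w=np.mean(W,0);print(P,R[2],o['time_s'],o['width'],f,w)
ok=.0700<P[2]<.0718 and 8.5<f[2]<12 and abs(w[0])<.25
print('hand in',ok)
if ok: print(ticket.job_done())
```

```text
[0.542  0.0483 0.0712] [ 0.0078 -0.0118 -0.9999] 21.475 0.396286718161891 [-0.0463  1.0246  9.7357] [0.0829 0.0449 0.0629]
hand in True
the job is handed in; nothing more can be done
None
```

I lifted the black shutter plate straight out of its slots and stood it in the groove of the plywood stand. I then laid the lens in the V-cradle with its wide front end towards the posts and pressed the cradle about half-way. The job was handed in at about 21.5 s of the 58 s, with the lens still gripped and pressed.

- **Plate:** the wrist picture after release showed it standing in the groove on its own. The top-camera network still placed it there later (p about 0.6). I did not measure how far it leans.
- **Cradle press:** it is down about 6.5–6.8 mm of its 14 mm, so it has not bottomed. The tool's height gives about 6.6 mm. The push, about 12.8 N with the lens's weight added, gives 6.5 mm.
- **Seating:** in the pictures the lens and the cradle's jaws line up to within about 1 mm sideways. I moved the lens about 3 mm along the V to match the posts and jaws.
- **Checks that were not clean:**
    - The gripper's opening read about 34 mm on the 36 mm barrel.
    - A small pitch moment remained (0.08 N m), so one jaw pair carries somewhat more load. I had tilted the tool about 0.7° to reduce it.
    - The sprung V drifted 1–2 mm sideways while pressing, within its 3 mm float.
    - The network did not find the lens in the last top picture, where the arm probably hid it, so the seating rests on the wrist pictures and force readings.

I did not grip or push the turquoise plate or anything else on the bench. I did not check their positions again at the end.

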